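# Sort soldering and modelling supplies into their bench trays

## Robot

A 7-joint arm with a two-finger parallel gripper is mounted at the origin on a cart in front of the work surface, level with it; the furniture and walls round the work are solid. World frame = base frame: x ahead of the robot, y to its left, z up, the work surface at z = 0. Lengths are in m, angles in rad, forces in N, time in s.
With the tool pointing down it reaches from about 0.4 to 0.925 m from the base axis. Payload 4.1 kg.
Tool frame: the origin (TCP) lies between the finger pads; the fingertips stand 11 mm ahead of it and the grasp point (between the pads) lies 8 mm behind it; z points along the fingers, y is the line along which they close (so a half turn about z gives the same grasp; the last joint's range is limited). The gripper opens to 85 mm and grips with 20 to 120 N. Pads are 22 mm wide; open, the fingers measure 114 mm over their backs; the gripper's body (76 mm by 85 mm) begins 54 mm behind the grasp point. The pads swing forward as they close: fully open they stand 13 mm farther back than shut.
Start: joints at [1.241, 0.398, 0.045, 1.537, -0.019, 1.207, -0.051], TCP at [0.149, -0.633, 0.242] pointing down, gripper open.
Joint ranges: [-2.82, 2.82], [-0.49, 2.23], [-1.37, 1.46], [0, 2.46], [-1.36, 4.5], [0.23, 2], [-2.94, 2.94]. Speed limits (rad/s): [2.57, 2.57, 3.14, 3.14, 3.14, 3.14, 3.14].

## Interface

Orientations are given as a unit quaternion [w, x, y, z].
In Python, from rig import r gives the robot as it stands.
- The arm moves only by the shell command python3 -m handwheel 'ROWS' [FORCE]. ROWS is text: rows parted by semicolons, each of 5 numbers parted by spaces: the opening, from 0 (shut) to 1 (fully open), then the shift along the tool's x, y, z in mm, then the turn about the tool's z in rad. In form: hand x y z yaw; .... A call has 1 to 20 rows; each row is the pose to reach, as a shift and turn from the pose commanded when the call began, along the tool's axes at that moment; what a row does not reach only later rows make up. A row lasts 1/8 s, in which the tool goes at most 62.5 mm and 10.7 degrees, less where a joint would pass 70% of its speed; a pose out of reach is approached as far as the arm can. A call with a gripper value outside its range is refused whole. The fingers move at their own pace and stop on an object; FORCE is the grip in N (left out, the last holds). Time passes only in rows, so rows that repeat a pose let the fingers close. It gives the time, the measured TCP pose, the force, the opening and the grip force at its end, in the units of the state.
- r.get_state(): the state, without advancing time (a new reading comes with each control period).
- r.camera(name): name is "side" or "top"; returns a dict with "img" (384x512x3 uint8, red, green, blue), "intrinsics" (3x3 intrinsics, pixels), "position" and "rotation" of the camera in the world. Camera axes: x right, y down, z forward; pixel columns grow to the right and rows downward; lengths in m; the calibration is good to about 2 mm. A picture is of the moment at which its call begins. There is no depth.
- r.finish_job(): hands the job in; it is judged then, once.
The state is a dict: "t": time; "joint_pos": joint angles; "dq": joint speeds; "effort": joint torques, N m; "eef_pos": TCP position; "eef_rot": TCP orientation; "force": force on the tool from outside, world axes, zero at the start; "wrist_torque": the same for the moment, N m; "opening": finger opening in m; "finger_force": force on a finger pad.
Only numpy, scipy, OpenCV 4.12 (cv2) and the standard library are available. Lean on these libraries where they do the work, as an engineer would, in place of code of your own. Each camera call takes 0.05 s, during which the arm holds its last target. There are 200 camera calls.

## Task

Sort the four supplies on the bench into the two trays: the black charcoal block and the white flux jar with the yellow lid belong in the dark steel tray with the blue lining, the green wax block and the white plaster block in the light wooden tray with the yellow lining. Each goes in a bay of its own, whichever of its tray's two bays you like, resting flat on the bay's floor the same way up as it stands now, clear of the walls' tops. Leave the caliper, the black-handled pliers and the blue tweezers where they lie.

Things in the scene. Friction and masses are not known exactly. Their poses are not given: they have to be found in the camera images.
- charcoal_block: Loose block lying flat; origin at the centre of its underside, z up. Black soldering block, 45 mm (x) x 71 mm (y) x 22 mm high, 40 to 85 g.
- flux_jar: Loose small round white jar with a fixed yellow lid, standing upright; 46 mm across the lid (44 mm below it), 41 mm high, lid from 30 mm up; origin at the centre of its underside, z up; 35 to 70 g.
- wax_block: Loose block lying flat; origin at the centre of its underside, z up. Green carving wax, 32 mm (x) x 61 mm (y) x 18 mm high, 35 to 70 g.
- plaster_block: Loose block lying flat; origin at the centre of its underside, z up. White casting block, 48 mm (x) x 71 mm (y) x 42 mm high, 50 to 105 g.
- solder_tray: Dark steel two-bay tray with blue-lined bays, for soldering supplies. Fixed to the bench, does not move. Outside 185 mm (its x axis) x 110 mm (its y axis) x 14 mm high; origin at the centre of its underside. Floor 4 mm thick, all walls 3 mm thick and 14 mm high from the underside. A cross wall at x = 0 divides it into two equal open bays, each 88 mm (x) x 104 mm (y) inside, centred at x = +45.5 mm and x = -45.5 mm, y = 0 in the tray's frame.
- model_tray: Light wooden two-bay tray with yellow-lined bays, for modelling supplies. Fixed to the bench, does not move. Outside 185 mm (its x axis) x 110 mm (its y axis) x 14 mm high; origin at the centre of its underside. Floor 4 mm thick, all walls 3 mm thick and 14 mm high from the underside. A cross wall at x = 0 divides it into two equal open bays, each 88 mm (x) x 104 mm (y) inside, centred at x = +45.5 mm and x = -45.5 mm, y = 0 in the tray's frame.
- caliper: Bystander, to be left alone: grey vernier caliper lying flat, 56 mm (x) x 150 mm (y) x 10 mm; origin at the centre of its underside.
- pliers_black: Bystander, to be left alone: pliers with black grips lying flat, 126 mm (x) x 58 mm (y) x 11 mm; origin at the centre of their underside.
- tweezers: Bystander, to be left alone: blue tweezers lying flat, 159 mm (x) x 25 mm (y) x 12 mm; origin at the centre of their underside.
Mind the look-alikes: they are no part of the job. Of the things like the flux_jar, leave any that is pink or turquoise; of the rest the smaller one is meant.

How it is judged:
At the end, for the whole second after the job is handed in: Charcoal and flux jar in different bays of the blue-lined tray, wax and plaster in different bays of the yellow-lined one: origins within 32 mm (tray x) and 40 mm (tray y) of the bay centres, undersides within 3 mm of the bay floor, right way up, level within 0.1 rad, at rest ((((x of charcoal_block in the frame of solder_tray between 0.0135 and 0.0775 m and y of charcoal_block in the frame of solder_tray between -0.04 and 0.04 m and z of charcoal_block in the frame of solder_tray between 0.001 and 0.007 m and angle between charcoal_block's own z axis and vertical below 0.1 rad) and (x of flux_jar in the frame of solder_tray between -0.0775 and -0.0135 m and y of flux_jar in the frame of solder_tray between -0.04 and 0.04 m and z of flux_jar in the frame of solder_tray between 0.001 and 0.007 m and angle between flux_jar's own z axis and vertical below 0.1 rad)) or ((x of charcoal_block in the frame of solder_tray between -0.0775 and -0.0135 m and y of charcoal_block in the frame of solder_tray between -0.04 and 0.04 m and z of charcoal_block in the frame of solder_tray between 0.001 and 0.007 m and angle between charcoal_block's own z axis and vertical below 0.1 rad) and (x of flux_jar in the frame of solder_tray between 0.0135 and 0.0775 m and y of flux_jar in the frame of solder_tray between -0.04 and 0.04 m and z of flux_jar in the frame of solder_tray between 0.001 and 0.007 m and angle between flux_jar's own z axis and vertical below 0.1 rad))) and (((x of wax_block in the frame of model_tray between 0.0135 and 0.0775 m and y of wax_block in the frame of model_tray between -0.04 and 0.04 m and z of wax_block in the frame of model_tray between 0.001 and 0.007 m and angle between wax_block's own z axis and vertical below 0.1 rad) and (x of plaster_block in the frame of model_tray between -0.0775 and -0.0135 m and y of plaster_block in the frame of model_tray between -0.04 and 0.04 m and z of plaster_block in the frame of model_tray between 0.001 and 0.007 m and angle between plaster_block's own z axis and vertical below 0.1 rad)) or ((x of wax_block in the frame of model_tray between -0.0775 and -0.0135 m and y of wax_block in the frame of model_tray between -0.04 and 0.04 m and z of wax_block in the frame of model_tray between 0.001 and 0.007 m and angle between wax_block's own z axis and vertical below 0.1 rad) and (x of plaster_block in the frame of model_tray between 0.0135 and 0.0775 m and y of plaster_block in the frame of model_tray between -0.04 and 0.04 m and z of plaster_block in the frame of model_tray between 0.001 and 0.007 m and angle between plaster_block's own z axis and vertical below 0.1 rad))) and linear speed of each of charcoal_block, flux_jar, wax_block, plaster_block below 0.02 m/s and angular speed of each of charcoal_block, flux_jar, wax_block, plaster_block below 0.2 rad/s); the robot touches nothing.
It fails at once if the caliper moved by more than 20 mm (distance of caliper from where it was at the start of the episode above 0.02 m).
It fails at once if the black-handled pliers moved by more than 20 mm (distance of pliers_black from where it was at the start of the episode above 0.02 m).
It fails at once if the blue tweezers moved by more than 20 mm (distance of tweezers from where it was at the start of the episode above 0.02 m).
It also fails if it takes over 93 s, if anything falls off the work surface, if the arm or the gripper's body presses on something with over 40 N, if the wrist force passes 120 N, or if a joint passes its speed limit or range.

## Working session

There is one attempt and no reset: what is moved stays moved. The work goes in short steps, Python scripts to look and compute and a shell command to move; the robot and the scene stay as the last step left them, time stands still between calls to the robot, and variables do not carry over. Pictures are saved under pics/ and viewed, at most 14 in all, crops included, and the job is handed in when it is done.

```bash
mkdir -p pics
cat > h.py <<'E'
from rig import r
import numpy as np, cv2
def snap(n,f):
    c=r.camera(n); cv2.imwrite('pics/'+f,cv2.cvtColor(c['img'],cv2.COLOR_RGB2BGR)); return c
def world(c,px,z=0.):
    K=np.array(c['intrinsics']);R=np.array(c['rotation']);p=np.array(c['position'])
    px=np.atleast_2d(np.array(px,float)); d=np.c_[px,np.ones(len(px))]@np.linalg.inv(K).T@R.T
    return p+d*((z-p[2])/d[:,2])[:,None]
E
python3 - <<'E'
from h import *
for n in('top','side'):
    c=snap(n,n+'0.png');print(n,c['position'],np.round(c['rotation'],3).tolist(),c['intrinsics'])
s=r.get_state();print({k:np.round(v,3) for k,v in s.items()})
E
```

```text
top [0.36487015 0.04978052 1.09647364] [-0.058, 0.714, -0.695, 0.066] [[369.10981373   0.         253.14766005]
 [  0.         369.10981373 188.86523209]
 [  0.           0.           1.        ]]
side [-0.11511472  0.91508368  1.37021683] [0.119, -0.305, 0.891, -0.316] [[465.53823186   0.         256.00525462]
 [  0.         465.53823186 190.30965109]
 [  0.           0.           1.        ]]
{'t': np.float64(0.1), 'joint_pos': array([ 1.241,  0.399,  0.045,  1.538, -0.019,  1.207, -0.051]), 'dq': array([-0.001, -0.002, -0.002, -0.003, -0.002, -0.   ,  0.001]), 'effort': array([ 3.0000e-03, -4.7626e+01,  1.3700e+00, -2.5495e+01,  1.2000e-02,
        5.0000e-03,  0.0000e+00]), 'eef_pos': array([ 0.149, -0.632,  0.241]), 'eef_rot': array([-0.001,  0.993,  0.115, -0.   ]), 'force': array([ 0.242, -0.323,  0.258]), 'wrist_torque': array([ 0.02 ,  0.019, -0.009]), 'finger_force': np.float64(0.0), 'opening': np.float64(0.085)}
```

View pics/top0.png

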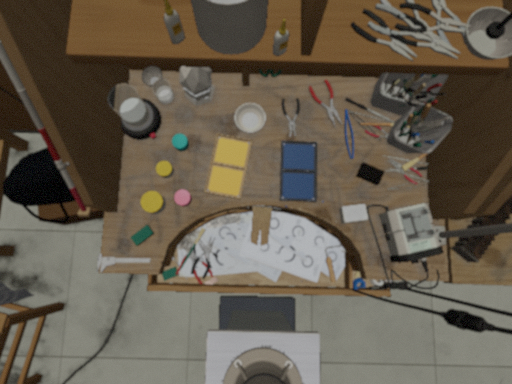

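View pics/side0.png

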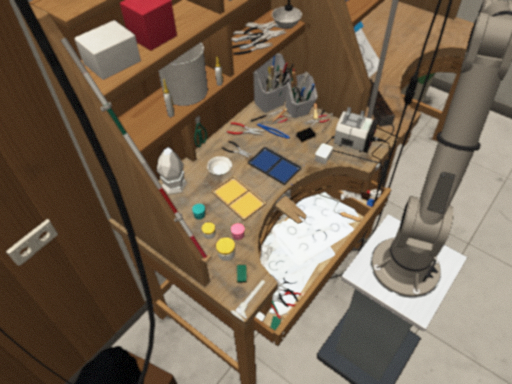

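```bash
cat > h.py <<'E'
from rig import r
import numpy as np, cv2
from scipy.spatial.transform import Rotation as Ro
def snap(n,f):
    c=r.camera(n); cv2.imwrite('pics/'+f,cv2.cvtColor(c['img'],cv2.COLOR_RGB2BGR)); return c
def world(c,px,z=0.):
    K=np.array(c['intrinsics']);q=np.array(c['rotation']);p=np.array(c['position'])
    R=Ro.from_quat(q,scalar_first=True).as_matrix() if q.size==4 else q
    px=np.atleast_2d(np.array(px,float)); d=np.c_[px,np.ones(len(px))]@np.linalg.inv(K).T@R.T
    return p+d*((z-p[2])/d[:,2])[:,None]
def crop(f,g,x0,y0,x1,y1,s):
    cv2.imwrite('pics/'+g,cv2.resize(cv2.imread('pics/'+f)[y0:y1,x0:x1],None,fx=s,fy=s,interpolation=cv2.INTER_CUBIC))
E
python3 - <<'E'
from h import *
c=r.camera('top')
crop('top0.png','c1.png',90,125,250,285,5)
im=cv2.imread('pics/top0.png')
a=cv2.resize(im[125:275,95:255],None,fx=3.75,fy=3.75,interpolation=cv2.INTER_CUBIC)[:, :400]
crop('top0.png','c1.png',95,125,255,245,5)
crop('top0.png','c2.png',270,120,430,240,5)
for n,p in dict(jar=(164,169),big=(151,202),wax=(142,235),pl=(355,213),ch=(370,173),caliper=(125,262),mt=(229,166),st=(298,170)).items(): print(n,world(c,p,.02).round(3))
E
```

```text
jar [[0.608 0.307 0.02 ]]
big [[0.508 0.338 0.02 ]]
wax [[0.412 0.357 0.02 ]]
pl [[ 0.492 -0.261  0.02 ]]
ch [[ 0.614 -0.309  0.02 ]]
caliper [[0.334 0.399 0.02 ]]
mt [[0.623 0.114 0.02 ]]
st [[ 0.617 -0.093  0.02 ]]
```

View pics/c1.png

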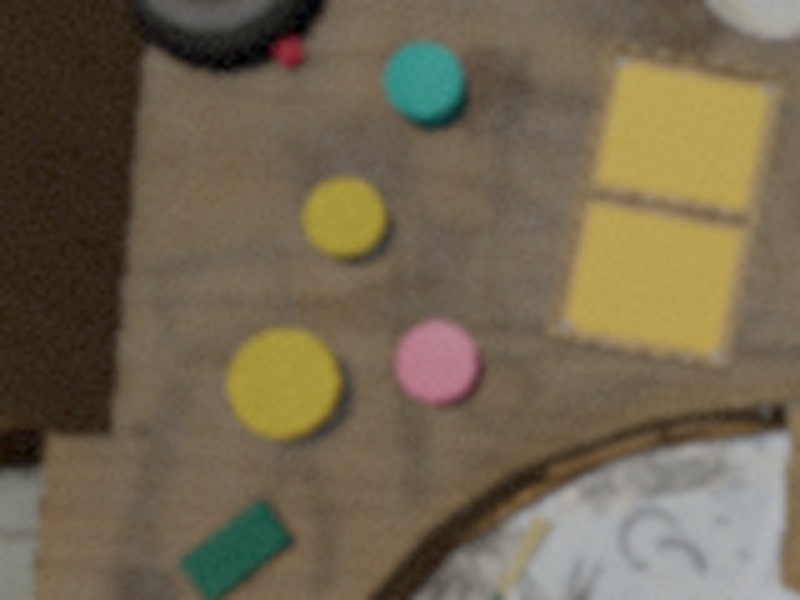

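View pics/c2.png

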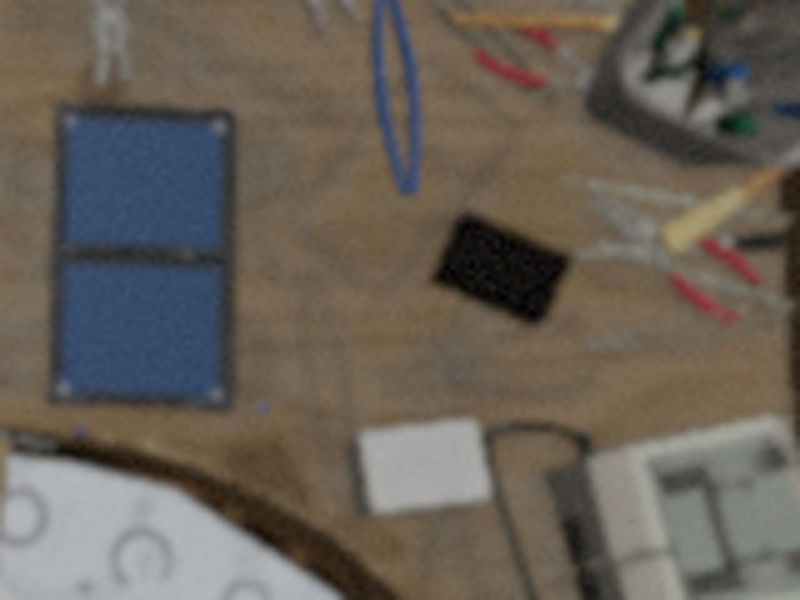

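Flux jar look‑alikes: the small yellow lid at (164,169), the larger yellow at (151,202), pink at (182,197) and turquoise at (180,142). I choose the small yellow one. For wax I take the green block at (142,235), not the green handles at (170,272). For plaster I take the white block at (355,213), not the bowl at (250,118), and for charcoal the black block at (370,173). The close crops agree with these choices.

```bash
cat >> h.py <<'E'
def go(x,y,z,long=None):
    """shift (mm, tool axes) and turn to put the TCP at xyz with tool x along heading 'long' (mod pi)"""
    s=r.get_state(); R=Ro.from_quat(s['eef_rot'],scalar_first=True).as_matrix()
    d=R.T@(np.array([x,y,z])-s['eef_pos'])*1000
    yaw=np.arctan2(R[1,0],R[0,0]); t=0
    if long is not None: t=-((long-yaw+np.pi/2)%np.pi-np.pi/2)
    print('t',round(s['t'],2),'tcp',s['eef_pos'].round(3),'shift',d.round(1),'turn',round(t,3),'j7',s['joint_pos'][6].round(2))
E
python3 - <<'E'
from h import *
c=r.camera('top')
o1,o2=np.array([95,125]),np.array([270,120])
def rect(n,o,p,z):
    w=world(c,o+np.array(p)/5,z)[:,:2]; (cx,cy),(a,b),_=cv2.minAreaRect((w*1000).astype(np.float32))
    e=[w[1]-w[0],w[2]-w[1],w[2]-w[3],w[3]-w[0]]; L=max(e,key=np.linalg.norm)
    print(n,'mean',w.mean(0).round(4),'size',round(a),round(b),'long heading',round(np.arctan2(L[1],L[0])%np.pi,3))
rect('charcoal',o2,[(466,213),(569,260),(540,323),(433,278)],.022)
rect('plaster',o2,[(358,430),(482,420),(492,498),(370,513)],.042)
rect('wax',o1,[(262,500),(290,540),(210,598),(182,562)],.018)
rect('model',o1,[(615,60),(775,85),(725,358),(558,325)],.014)
rect('solder',o2,[(60,106),(233,112),(230,405),(52,400)],.014)
print('jar',world(c,o1+np.array([345,218])/5,.041),'big r',world(c,o1+np.array([[304,218],[386,218]])/5,.041)[:,1])
go(.492,-.261,.2,0)
E
```

```text
charcoal mean [ 0.6111 -0.3098] size 70 46 long heading 1.186
plaster mean [ 0.4892 -0.2554] size 48 72 long heading 1.678
wax mean [0.4119 0.3569] size 29 57 long heading 2.276
model mean [0.6244 0.1148] size 101 171 long heading 2.994
solder mean [ 0.6159 -0.0963] size 106 182 long heading 3.127
jar [[0.60493655 0.30181091 0.041     ]] big r [0.32568026 0.27792653]
t 0.2 tcp [ 0.149 -0.632  0.242] shift [ 419.3 -282.9   41.9] turn 0.231 j7 -0.05
```

Run:
```python
from h import *
go(.489,-.2555,.12,1.678)
```

```text
t 0.2 tcp [ 0.149 -0.632  0.242] shift [ 417.6 -288.9  122. ] turn -1.447 j7 -0.05
```

```bash
python3 -m handwheel '1 418 -289 0 -1.447;1 418 -289 0 -1.447;1 418 -289 0 -1.447;1 418 -289 0 -1.447;1 418 -289 0 -1.447;1 418 -289 0 -1.447;1 418 -289 0 -1.447;1 418 -289 0 -1.447;1 418 -289 0 -1.447;1 418 -289 0 -1.447;1 418 -289 122 -1.447;1 418 -289 122 -1.447;1 418 -289 122 -1.447;1 418 -289 122 -1.447' 50
python3 - <<'E'
from h import *
go(.489,-.2555,.022,1.678)
c=snap('top','t1.png');d=snap('side','s1.png')
a=cv2.imread('pics/t1.png')[120:260,270:440];b=cv2.imread('pics/s1.png')[90:230,230:400]
cv2.imwrite('pics/v1.png',cv2.resize(np.hstack([a,b]),None,fx=2.3,fy=2.3,interpolation=cv2.INTER_CUBIC))
E
```

```text
t: 1.95
eef_pos: [0.4902, -0.2576, 0.1222]
eef_rot: [0.001, 0.669, 0.743, 0.0]
force: [0.6, 0.0, -0.2]
opening: 0.0856
finger_force: 0.0
t 1.95 tcp [ 0.49  -0.258  0.122] shift [  2.4  -1.2 100.2] turn -0.003 j7 0.35
```

View pics/v1.png

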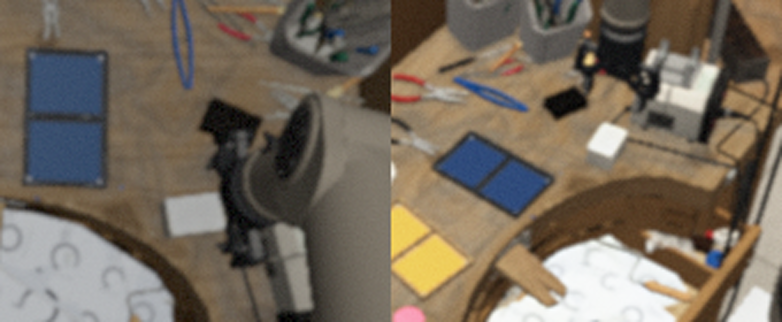

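```bash
cat >> h.py <<'E'
def pix(c,p):
    K=np.array(c['intrinsics']);R=Ro.from_quat(np.array(c['rotation']),scalar_first=True).as_matrix()
    q=K@R.T@(np.array(p)-c['position']); return (q[:2]/q[2]).round(1)
E
python3 - <<'E'
from h import *
p=r.get_state()['eef_pos']
for n in('top','side'):
    c=r.camera(n); print(n,pix(c,p),pix(c,p-[0,0,.011]), pix(c,[.489,-.2555,.042]),pix(c,[.489,-.2555,0]))
E
```

```text
top [364.5 208.9] [363.3 209.4] [355.1 213.1] [351.1 214.6]
side [326.8 134.5] [326.5 136.6] [325.  149.9] [324.  157.2]
```

The side view shows the gripper directly over the white block, with the block at about (324,153) and the fingers around (327,125). I'll descend and grip.

```bash
python3 -m handwheel '1 2 -1 50 0;1 2 -1 90 0;1 2 -1 100 0;1 2 -1 100 0;0 2 -1 100 0;0 2 -1 100 0;0 2 -1 100 0;0 2 -1 100 0;0 2 -1 100 0;0 2 -1 100 0;0 2 -1 100 0;0 2 -1 60 0;0 2 -1 20 0;0 2 -1 20 0' 50
python3 - <<'E'
from h import *
go(.581,.122,.12,2.994)
E
```

```text
t: 3.9
eef_pos: [0.4909, -0.2551, 0.104]
eef_rot: [0.004, 0.668, 0.744, 0.001]
force: [-0.3, 0.0, -1.1]
opening: 0.0475
finger_force: 51.3
t 3.9 tcp [ 0.491 -0.255  0.104] shift [365.3 129.8 -16.8] turn -1.316 j7 0.33
```

```bash
python3 -m handwheel '0 365 130 -10 -1.316;0 365 130 -10 -1.316;0 365 130 -10 -1.316;0 365 130 -10 -1.316;0 365 130 -10 -1.316;0 365 130 -10 -1.316;0 365 130 -10 -1.316;0 365 130 -10 -1.316;0 365 130 -10 -1.316;0 365 130 -10 -1.316;0 365 130 -10 -1.316'
python3 - <<'E'
from h import *
go(.581,.122,.028,2.994)
d=snap('side','s2.png'); c=snap('top','t2.png')
a=cv2.imread('pics/t2.png')[90:230,160:330];b=cv2.imread('pics/s2.png')[130:270,170:340]
cv2.imwrite('pics/v2.png',cv2.resize(np.hstack([a,b]),None,fx=2.3,fy=2.3,interpolation=cv2.INTER_CUBIC))
E
```

```text
t: 5.28
eef_pos: [0.5786, 0.1216, 0.1103]
eef_rot: [0.0, 0.075, 0.997, -0.0]
force: [0.0, 0.7, -0.6]
opening: 0.0475
finger_force: 51.2
t 5.28 tcp [0.579 0.122 0.11 ] shift [-2.3  0.8 82.3] turn -0.003 j7 0.78
```

View pics/v2.png

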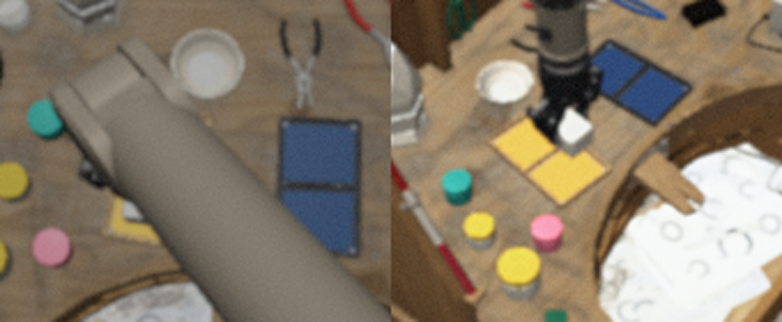

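The plaster is held over the wooden tray: the white block is at about (248,187) in the side view, above the near half. I'll lower it and release.

```bash
python3 -m handwheel '0 -2 1 40 0;0 -2 1 70 0;0 -2 1 82 0;0 -2 1 82 0;0 -2 1 82 0;0.8 -2 1 82 0;0.8 -2 1 82 0;0.8 -2 1 82 0;0.8 -2 1 82 0;0.8 -2 1 40 0;0.8 -2 1 -20 0;0.8 -2 1 -20 0'
python3 - <<'E'
from h import *
go(.6049,.302,.13,2.994)
go(.412,.357,.1,2.276)
E
```

```text
t: 6.88
eef_pos: [0.5841, 0.1253, 0.1353]
eef_rot: [0.005, 0.074, 0.997, 0.001]
force: [-0.7, -1.7, -0.6]
opening: 0.0684
finger_force: 0.0
t 6.88 tcp [0.584 0.125 0.135] shift [  5.5 177.8   5.9] turn -0.0 j7 0.79
t 6.88 tcp [0.584 0.125 0.135] shift [204.6 203.7  34.2] turn 0.718 j7 0.79
```

```bash
python3 -m handwheel '0.7 205 204 0 0.718;0.7 205 204 0 0.718;0.7 205 204 0 0.718;0.7 205 204 0 0.718;0.7 205 204 0 0.718;0.7 205 204 0 0.718;0.7 205 204 40 0.718;0.7 205 204 40 0.718;0.7 205 204 40 0.718' 40
python3 - <<'E'
from h import *
go(.412,.357,.015,2.276)
d=snap('side','s3.png'); c=snap('top','t3.png')
a=cv2.imread('pics/t3.png')[130:270,100:270];b=cv2.imread('pics/s3.png')[180:320,170:340]
cv2.imwrite('pics/v3.png',cv2.resize(np.hstack([a,b]),None,fx=2.3,fy=2.3,interpolation=cv2.INTER_CUBIC))
E
```

```text
t: 8.0
eef_pos: [0.4087, 0.3551, 0.0906]
eef_rot: [0.0, 0.42, 0.907, -0.0]
force: [-0.2, 0.1, 0.2]
opening: 0.0597
finger_force: 0.0
t 8.0 tcp [0.409 0.355 0.091] shift [-0.7  3.8 75.6] turn -0.001 j7 -0.42
```

View pics/v3.png

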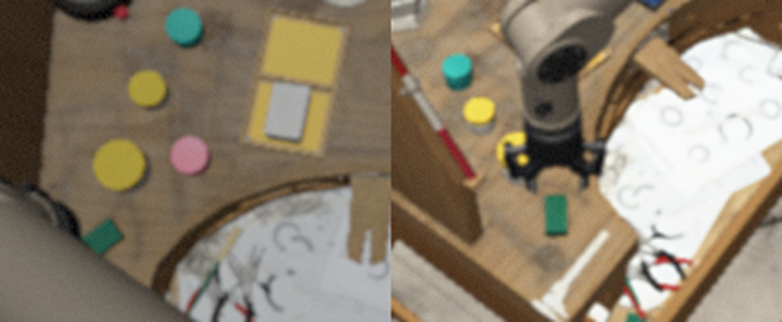

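The plaster sits flat in the near bay at about (225,178) in the top view. The fingers straddle the green block at (242,273) in the side view.

```bash
python3 -m handwheel '0.7 -1 4 40 0;0.7 -1 4 65 0;0.7 -1 4 77 0;0.7 -1 4 77 0;0.7 -1 4 77 0;0 -1 4 77 0;0 -1 4 77 0;0 -1 4 77 0;0 -1 4 77 0;0 -1 4 77 0;0 -1 4 77 0'
python3 - <<'E'
from h import *
go(.671,.109,.11,2.994)
E
```

```text
t: 9.48
eef_pos: [0.4123, 0.358, 0.0143]
eef_rot: [0.001, 0.419, 0.908, 0.001]
force: [0.3, -1.0, 6.6]
opening: 0.0308
finger_force: 41.7
t 9.47 tcp [0.412 0.358 0.014] shift [-357.3   35.9  -95.6] turn -0.718 j7 -0.5
```

```bash
python3 -m handwheel '0 0 0 -50 0;0 0 0 -100 0;0 -357 36 -100 -0.718;0 -357 36 -100 -0.718;0 -357 36 -100 -0.718;0 -357 36 -100 -0.718;0 -357 36 -100 -0.718;0 -357 36 -100 -0.718;0 -357 36 -100 -0.718;0 -357 36 -100 -0.718;0 -357 36 -100 -0.718'
python3 - <<'E'
from h import *
go(.671,.109,.019,2.994)
d=snap('side','s4.png'); c=snap('top','t4.png')
a=cv2.imread('pics/t4.png')[90:230,160:330];b=cv2.imread('pics/s4.png')[130:270,170:340]
cv2.imwrite('pics/v4.png',cv2.resize(np.hstack([a,b]),None,fx=2.3,fy=2.3,interpolation=cv2.INTER_CUBIC))
E
```

```text
t: 10.85
eef_pos: [0.6692, 0.1108, 0.1133]
eef_rot: [-0.0, 0.072, 0.997, 0.0]
force: [0.1, -0.2, -0.6]
opening: 0.0307
finger_force: 40.9
t 10.85 tcp [0.669 0.111 0.113] shift [-2.1 -1.6 94.3] turn 0.003 j7 0.83
```

View pics/v4.png

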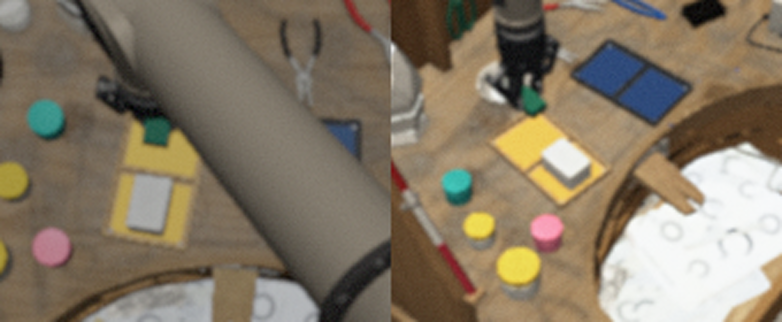

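The wax is held level over the far yellow bay, with the green block at about (232,173) in the side view. I'll lower it.

```bash
python3 -m handwheel '0 -2 -2 50 0;0 -2 -2 82 0;0 -2 -2 94 0;0 -2 -2 94 0;0 -2 -2 94 0;0.6 -2 -2 94 0;0.6 -2 -2 94 0;0.6 -2 -2 94 0;0.6 -2 -2 94 0;0.6 -2 -2 50 0;0.6 -2 -2 -10 0;0.8 -2 -2 -10 0;0.8 -2 -2 -10 0'
python3 - <<'E'
from h import *
go(.605,.302,.13,2.994)
E
```

```text
t: 12.58
eef_pos: [0.6718, 0.1062, 0.1231]
eef_rot: [-0.0, 0.074, 0.997, -0.0]
force: [-0.6, -0.5, 0.5]
opening: 0.0683
finger_force: 0.0
t 12.57 tcp [0.672 0.106 0.123] shift [ 95.  183.8  -7. ] turn -0.0 j7 0.84
```

```bash
python3 -m handwheel '1 95 184 -7 0;1 95 184 -7 0;1 95 184 -7 0;1 95 184 -7 0;1 95 184 -7 0;1 95 184 30 0;1 95 184 30 0;1 95 184 30 0' 40
python3 - <<'E'
from h import *
go(.605,.302,.022)
d=snap('side','s5.png'); c=snap('top','t5.png')
a=cv2.imread('pics/t5.png')[90:230,130:300];b=cv2.imread('pics/s5.png')[130:270,170:340]
cv2.imwrite('pics/v5.png',cv2.resize(np.hstack([a,b]),None,fx=2.3,fy=2.3,interpolation=cv2.INTER_CUBIC))
E
```

```text
t: 13.58
eef_pos: [0.6064, 0.3006, 0.0934]
eef_rot: [0.0, 0.075, 0.997, -0.0]
force: [0.4, 0.5, 0.7]
opening: 0.0855
finger_force: 0.0
t 13.57 tcp [0.606 0.301 0.093] shift [ 1.6  1.2 71.4] turn 0 j7 0.51
```

View pics/v5.png

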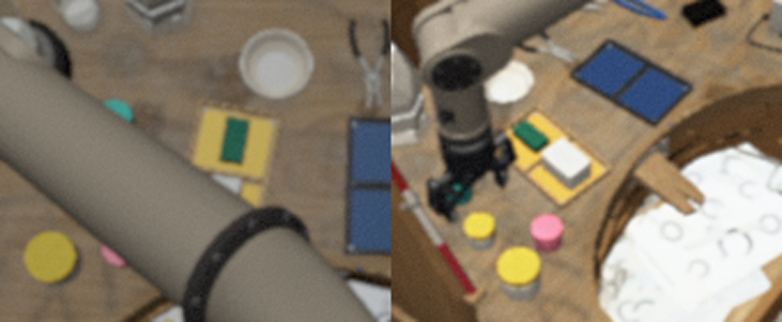

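The wax sits in its far bay at about (232,151) in the top view. The fingers are above the small yellow jar at about (208,228) in the side view.

```bash
python3 -m handwheel '1 2 1 40 0;1 2 1 60 0;1 2 1 71 0;1 2 1 71 0;0 2 1 71 0;0 2 1 71 0;0 2 1 71 0;0 2 1 71 0;0 2 1 71 0;0 2 1 71 0;0 2 1 30 0;0 2 1 -20 0;0 2 1 -20 0'
python3 - <<'E'
from h import *
go(.5705,-.096,.11,3.127)
E
```

```text
t: 15.3
eef_pos: [0.6056, 0.3059, 0.1178]
eef_rot: [0.003, 0.074, 0.997, 0.002]
force: [-0.4, 0.7, -0.5]
opening: 0.0447
finger_force: 41.1
t 15.3 tcp [0.606 0.306 0.118] shift [ -24.5 -402.7    5.8] turn -0.133 j7 0.51
```

```bash
python3 -m handwheel '0 -24 -403 0 -0.133;0 -24 -403 0 -0.133;0 -24 -403 0 -0.133;0 -24 -403 0 -0.133;0 -24 -403 0 -0.133;0 -24 -403 0 -0.133;0 -24 -403 0 -0.133;0 -24 -403 0 -0.133;0 -24 -403 0 -0.133;0 -24 -403 0 -0.133'
python3 - <<'E'
from h import *
go(.5705,-.096,.027,3.127)
d=snap('side','s6.png'); c=snap('top','t6.png')
a=cv2.imread('pics/t6.png')[110:250,200:370];b=cv2.imread('pics/s6.png')[110:250,170:340]
cv2.imwrite('pics/v6.png',cv2.resize(np.hstack([a,b]),None,fx=2.3,fy=2.3,interpolation=cv2.INTER_CUBIC))
E
```

```text
t: 16.55
eef_pos: [0.5678, -0.0961, 0.1131]
eef_rot: [-0.0, 0.006, 1.0, 0.0]
force: [0.2, -0.1, -1.2]
opening: 0.0448
finger_force: 41.2
t 16.55 tcp [ 0.568 -0.096  0.113] shift [-2.7  0.1 86.1] turn 0.003 j7 1.27
```

View pics/v6.png

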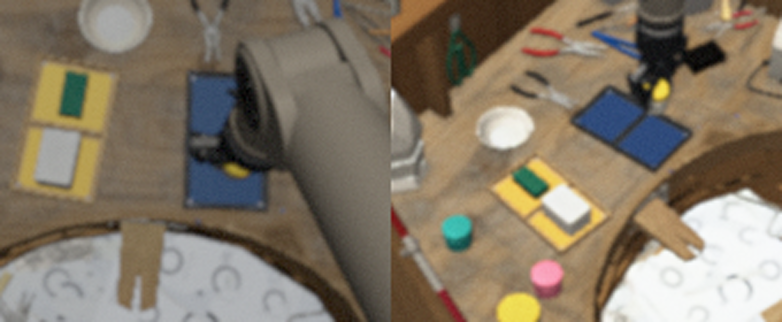

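The jar is held upright over the near blue bay, with its yellow lid at about (286,149) in the side view. I'll lower it.

```bash
python3 -m handwheel '0 -3 0 45 0;0 -3 0 75 0;0 -3 0 86 0;0 -3 0 86 0;0 -3 0 86 0;0.75 -3 0 86 0;0.75 -3 0 86 0;0.75 -3 0 86 0;0.75 -3 0 86 0;0.75 -3 0 45 0;0.75 -3 0 -20 0;0.75 -3 0 -20 0'
python3 - <<'E'
from h import *
go(.611,-.31,.13,1.186)
E
```

```text
t: 18.15
eef_pos: [0.5745, -0.098, 0.1382]
eef_rot: [0.005, 0.007, 1.0, -0.001]
force: [0.7, -0.1, -0.5]
opening: 0.0642
finger_force: 0.0
t 18.15 tcp [ 0.575 -0.098  0.138] shift [ -39.5 -211.4    8.9] turn -1.201 j7 1.29
```

```bash
python3 -m handwheel '0.8 -39 -211 0 1.941;0.8 -39 -211 0 1.941;0.8 -39 -211 0 1.941;0.8 -39 -211 0 1.941;0.8 -39 -211 0 1.941;0.8 -39 -211 0 1.941;0.8 -39 -211 0 1.941;0.8 -39 -211 0 1.941;0.8 -39 -211 0 1.941;0.8 -39 -211 0 1.941;0.8 -39 -211 0 1.941;0.8 -39 -211 30 1.941;0.8 -39 -211 30 1.941;0.8 -39 -211 30 1.941' 40
python3 - <<'E'
from h import *
go(.611,-.31,.014,1.186)
d=snap('side','s7.png'); c=snap('top','t7.png')
a=cv2.imread('pics/t7.png')[110:250,260:430];b=cv2.imread('pics/s7.png')[80:220,220:390]
cv2.imwrite('pics/v7.png',cv2.resize(np.hstack([a,b]),None,fx=2.3,fy=2.3,interpolation=cv2.INTER_CUBIC))
E
```

```text
t: 19.9
eef_pos: [0.6068, -0.31, 0.1034]
eef_rot: [-0.0, 0.829, 0.559, -0.0]
force: [0.5, 0.0, 0.4]
opening: 0.0682
finger_force: 0.0
t 19.9 tcp [ 0.607 -0.31   0.103] shift [ 1.6  4.  89.4] turn -0.0 j7 -0.14
```

View pics/v7.png

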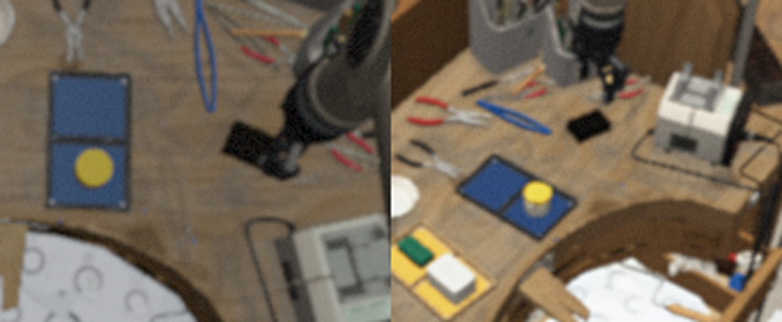

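The jar stands in the near blue bay at about (301,183) in the top view. The fingers are lined up over the charcoal, which is at about (305,135) in the side view.

```bash
python3 -m handwheel '0.8 2 4 50 0;0.8 2 4 75 0;0.8 2 4 89 0;0.8 2 4 89 0;0.8 2 4 89 0;0 2 4 89 0;0 2 4 89 0;0 2 4 89 0;0 2 4 89 0;0 2 4 89 0;0 2 4 89 0;0 2 4 40 0;0 2 4 -10 0;0 2 4 -10 0'
python3 - <<'E'
from h import *
go(.6615,-.097,.11,3.127)
E
```

```text
t: 21.75
eef_pos: [0.6143, -0.3107, 0.1184]
eef_rot: [0.004, 0.829, 0.559, 0.002]
force: [1.4, -0.5, -1.1]
opening: 0.044
finger_force: 42.6
t 21.75 tcp [ 0.614 -0.311  0.118] shift [215.8 -36.6   8. ] turn 1.2 j7 -0.14
```

```bash
python3 -m handwheel '0 216 -37 0 1.2;0 216 -37 0 1.2;0 216 -37 0 1.2;0 216 -37 0 1.2;0 216 -37 0 1.2;0 216 -37 0 1.2;0 216 -37 0 1.2;0 216 -37 0 1.2;0 216 -37 0 1.2;0 216 -37 0 1.2'
python3 - <<'E'
from h import *
go(.6615,-.097,.019,3.127)
d=snap('side','s8.png'); c=snap('top','t8.png')
a=cv2.imread('pics/t8.png')[90:230,230:400];b=cv2.imread('pics/s8.png')[80:220,200:370]
cv2.imwrite('pics/v8.png',cv2.resize(np.hstack([a,b]),None,fx=2.3,fy=2.3,interpolation=cv2.INTER_CUBIC))
E
```

```text
t: 23.0
eef_pos: [0.6578, -0.0956, 0.113]
eef_rot: [-0.0, 1.0, -0.007, -0.0]
force: [-0.3, 0.6, -1.4]
opening: 0.0439
finger_force: 42.5
t 23.0 tcp [ 0.658 -0.096  0.113] shift [ 3.8  1.3 94. ] turn 0.001 j7 -1.56
```

View pics/v8.png

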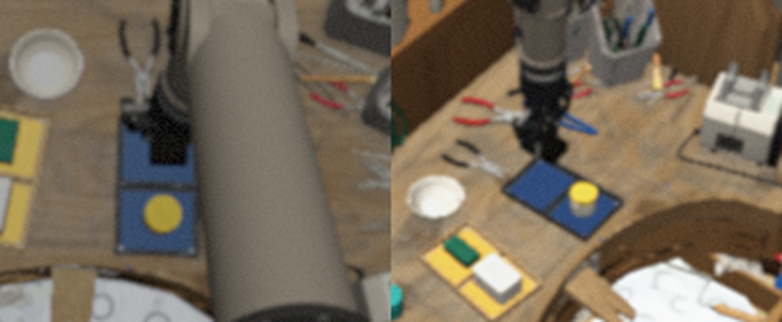

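Run:
```python
from h import *
c=r.camera('top'); im=c['img'].astype(int)
print(im[150:172,300:307].sum(2).mean(1).round())
for row in(159,160,161,162,163):print(row,world(c,(303,row),.099)[0,:2].round(4))
```

```text
[ 58.  54.  46.  60.  38.  51.  51.  35.  53.  50.  40. 112. 193. 233.
 242. 241. 240. 237. 222. 200. 176. 156.]
159 [ 0.6301 -0.0966]
160 [ 0.6272 -0.0966]
161 [ 0.6243 -0.0966]
162 [ 0.6215 -0.0966]
163 [ 0.6186 -0.0966]
```

The charcoal is held square over the far blue bay at about (303,155) in the top view, and its measured edge puts it within 2 mm of my target. I'll lower it.

```bash
python3 -m handwheel '0 2 1 50 0;0 2 1 82 0;0 2 1 94 0;0 2 1 94 0;0 2 1 94 0;0.7 2 1 94 0;0.7 2 1 94 0;0.7 2 1 94 0;0.7 2 1 94 0;0.7 2 1 50 0;0.7 2 1 -10 0;0.7 2 1 -60 0;0.7 2 1 -60 0;0.7 -80 -200 -60 0;0.7 -80 -200 -60 0;0.7 -80 -200 -60 0;0.7 -80 -200 -60 0;0.7 -80 -200 -60 0;0.7 -80 -200 -60 0'
python3 - <<'E'
from h import *
d=snap('side','s9.png'); c=snap('top','t9.png')
a=cv2.imread('pics/t9.png')[90:230,190:360];b=cv2.imread('pics/s9.png')[100:240,190:360]
cv2.imwrite('pics/v9.png',cv2.resize(np.hstack([a,b]),None,fx=2.3,fy=2.3,interpolation=cv2.INTER_CUBIC))
E
```

```text
t: 25.52
eef_pos: [0.5808, 0.104, 0.1725]
eef_rot: [0.001, 1.0, -0.008, -0.0]
force: [0.5, 0.1, -0.7]
opening: 0.0598
finger_force: 0.0
```

View pics/v9.png

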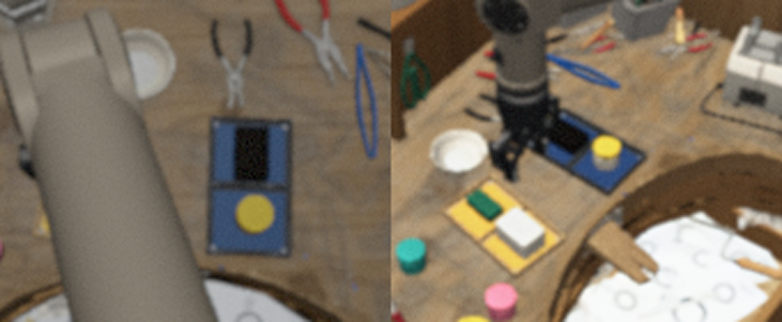

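The charcoal lies flat in the far blue bay at about (300,157) and the jar is at (301,183) in the top view. The wax and plaster are in the yellow tray in the side view, and the gripper is clear of everything.

```bash
python3 -c "
from rig import r
print(r.finish_job())"
```

```text
the job is handed in; nothing more can be done
None
```

All four supplies are sorted and the job is handed in at about 26 s: charcoal and flux jar are in the blue-lined tray, wax and plaster in the yellow-lined one, each in its own bay; no verdict came back, but the last pictures show them sitting flat, and no move went near the caliper, pliers or tweezers.

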